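# Calibrate the blade probe and hold it in the measuring chamber

### The job

Take the orange blade probe out of its blue stand by its handle and calibrate it by pressing its tip down on the middle of the black reference pad, nearly to the bottom of the pad's travel, and then likewise on the white one. Then pass the steel blade down through the slot in the lid of the measuring chamber until the yellow line on the blade is level with the lid's top face, and stay there: finish with the probe still gripped, held still and upright, hanging from the gripper alone at that depth. Leave the small bottle beside the printer, the glass dish and the rubber stopper where they are.

Things in the scene. Friction and masses are not known exactly. Their poses are not given: they have to be found in the camera images.
- probe: blade probe, 55 to 115 g, standing upright in the stand at the start with its shoulder on the stand's top. Origin = middle of the blade's tip, z up along the probe. Steel blade 24 mm wide (its x) by 6 mm thick (its y), 70 mm long, tip edges rounded to 3 mm radius; above it an orange handle 36 mm wide (x), 18 mm thick (y), 55 mm tall (z = 70 to 125 mm). A half turn about z makes no difference.
- probe_tip (a point): middle of the blade's lower end (the probe's origin)
- probe_line (a point): the yellow line round the blade, 4 mm tall, its middle 40 mm above the tip
- probe_handle (a point): centre of the probe's handle, 97.5 mm above the tip, where to grip it across its 18 mm thickness (along the probe's y)
- stand: blue stand fixed to the bench, 60 x 50 x 75 mm with small flanges at the foot (66 mm over y); origin under its centre. A slot 28 mm (x) by 10 mm (y) runs right down through it; the probe's blade hangs in it, tip 5 mm above the bench, and is drawn straight up.
- pad_black_top (a point): centre of the top face of the black reference pad, a round spring disc of 17 mm radius facing up on a grey base (50 mm diameter, 12 mm high) fixed to the bench; 22 mm above the bench at rest; the point sinks with the pad
- pad_black (a joint): how far the black pad is pressed down, 0 to 0.006 m; fully down takes about 4 N, then a hard stop; it springs back
- pad_white_top (a point): the same point of the white reference pad (the two pads may be found swapped)
- pad_white (a joint): how far the white pad is pressed down, 0 to 0.006 m, as for the black one
- chamber: white measuring chamber with a grey lid, fixed to the bench, 110 x 110 x 90 mm; origin under its centre. Hollow: its inner floor is 80 mm below the lid's top face, the lid is 8 mm thick
- slot (a point): centre of the slot in the lid, at the lid's top face, 90 mm above the bench. The slot is 26 mm long (along this frame's x) by 8 mm wide (along its y), 2 mm more than the blade each way, with a 1.5 mm chamfer round its mouth; z points up
- bottle_std: small greyish-white plastic bottle with white cap, beside the printer, 48 mm diameter, 105 mm tall, standing; origin under its centre; leave alone
- petri_dish: shallow glass dish, 64 mm diameter, 12 mm tall; origin under its centre; leave alone
- stopper: black rubber stopper, 28 mm diameter, 31 mm tall; origin under its centre; leave alone

How it is judged:
On the way, in this order (a step that is already met when the one before it is completed fails the run):
1. the probe is out of the stand, in the gripper (z of probe_tip in the frame of stand above 0.078 m and contact force between the fingers and probe above 1 N), for 0.1 s.
2. the tip of the held probe presses the black pad at least 4 mm down, within 12 mm of its centre (value of joint pad_black above 0.004 m and distance between probe_tip and pad_black_top below 0.012 m and contact force between the fingers and probe above 1 N), for 0.1 s.
3. then the tip of the held probe presses the white pad at least 4 mm down, within 12 mm of its centre (value of joint pad_white above 0.004 m and distance between probe_tip and pad_white_top below 0.012 m and contact force between the fingers and probe above 1 N), for 0.1 s.
4. the blade has entered the chamber's slot, tip at least 10 mm below the lid's top (z of probe_tip in the frame of slot below -0.01 m and horizontal distance between probe_tip and slot below 0.005 m), for 0.1 s.
At the end, for the whole second after the job is handed in: The probe is still gripped (over 2 N at the fingers) and at rest, its blade upright (within 0.12 rad) in the chamber's slot, the middle of its yellow line within 7 mm of the level of the lid's top face and within 4 mm of the slot's centre, pushing on the chamber with less than 12 N (z of probe_line in the frame of slot between -0.007 and 0.007 m and horizontal distance between probe_line and slot below 0.004 m and horizontal distance between probe_tip and slot below 0.007 m and angle between the x axis of probe and the x axis of slot, either way round below 0.15 rad and angle between probe's own z axis and vertical below 0.12 rad and contact force between the fingers and probe above 2 N and contact force between probe and chamber below 12 N and linear speed of probe below 0.01 m/s); the arm keeps its last pose, push and grip.
It fails at once if the small bottle is moved more than 20 mm or tipped (distance of bottle_std from where it was at the start of the episode above 0.02 m or angle between bottle_std's own z axis and vertical above 0.3 rad).
It fails at once if the glass dish is moved more than 20 mm (distance of petri_dish from where it was at the start of the episode above 0.02 m).
It fails at once if the rubber stopper is moved more than 20 mm (distance of stopper from where it was at the start of the episode above 0.02 m).
It also fails if it takes over 56 s, if anything falls off the work surface, if the arm or the gripper's body presses on something with over 40 N, if the wrist force passes 120 N, or if a joint passes its speed limit or range.

### The arm

A 6-joint arm with a two-finger parallel gripper is mounted at the origin on a cart in front of the work surface, level with it; the furniture and walls round the work are solid. World frame = base frame: x ahead of the robot, y to its left, z up, the work surface at z = 0. Lengths are in m, angles in rad, forces in N, time in s.
With the tool pointing down it reaches from about 0.35 to 0.975 m from the base axis. Payload 4.9 kg.
Tool frame: the origin (TCP) lies on the centre line of the jaws, within the pads' length; the fingertips stand 14 mm ahead of it and the grasp point (between the pads) lies 5 mm behind it (manip.nose_length is the distance from the TCP to the fingertips, in m); z points along the fingers, y is the line along which they close (so a half turn about z gives the same grasp; the last joint's range is limited). The gripper opens to 85 mm and grips with 20 to 120 N. Pads are 22 mm wide; open, the fingers measure 114 mm over their backs; the gripper's body (76 mm by 85 mm) begins 54 mm behind the grasp point. The pads swing forward as they close: fully open they stand 13 mm farther back than shut.
Start: joints at [-1.291, 0.053, 1.613, -0, 1.476, -0.119], TCP at [0.243, -0.576, 0.245] pointing down, gripper open.
Joint ranges: [-3.01, 3.01], [-1.01, 2.22], [0.06, 2.58], [-1.02, 4.17], [0.09, 2.62], [-3.14, 3.14]. Speed limits (rad/s): [2.57, 2.57, 3.14, 3.14, 3.14, 3.14].

### API

Orientations are given as a unit quaternion [w, x, y, z].
In Python, from plant import manip, imaging gives the robot as it stands.
- The arm moves only by the tool play_rows, never from a script. Its argument "commands" is a list of rows, each a list of 6 numbers: the shift along the tool's x, y, z in mm, then the turn, a rotation vector about the tool's x, y, z in degrees. A call has 1 to 5 rows; each row shifts and turns the commanded pose from where the row before left it, along the tool's axes as they then stand; what a row does not reach is not made up. A row lasts 1/12 s, in which the tool goes at most 41.7 mm and 7.16 degrees, less where a joint would pass 70% of its speed; a pose out of reach is approached as far as the arm can. A call is refused whole if a number of a shift passes 41.7 or a number of a turn 7.16, either way. A call with a gripper value outside its range is refused whole. "hand" is the finger opening in mm, from 0 to 85.4, set as the call begins (left out, the last holds). The fingers move at their own pace and stop on an object; the grip force is fixed at half the most. Time passes only in rows, so rows that do not move let the fingers close. It gives the time, the measured TCP pose, the force, the opening and the grip force at its end, in the units of the state.
- manip.state(): the state, without advancing time (a new reading comes with each control period).
- imaging.grab_frame(name): name is "scene" or "side" or "wrist"; returns a dict with "image" (420x560x3 uint8, red, green, blue), "fx", "fy", "cx", "cy" (pixels), "R" (3x3) and "t" (3): a world point X has camera coordinates R X + t; the wrist camera has in their place "mount" (4x4, takes a point from camera to tool coordinates, whose origin is the TCP and whose axes are the flange's). Camera axes: x right, y down, z forward; pixel columns grow to the right and rows downward; lengths in m; the calibration is good to about 2 mm. The wrist camera is an equidistant fisheye: a pixel r from the principal point sees the ray r / f radians off the axis. A picture is of the moment at which its call begins: read the wrist's pose just before it. There is no depth.
- manip.job_done(): hands the job in; it is judged then, once.
The state is a dict: "time": time; "joint_pos": joint angles; "joint_vel": joint speeds; "joint_efforts": joint torques, N m; "tool_pos": TCP position; "tool_rot": TCP orientation; "contact_force": force on the tool from outside, world axes, zero at the start; "ft_torque": the same for the moment, N m; "gripper_width": opening from 0.0 (shut) to 1.0 (fully open); "grasp_force": force on a finger pad.
Only numpy, scipy, OpenCV 4.12 (cv2) and the standard library are available. Lean on these libraries where they do the work, as an engineer would, in place of code of your own. Each camera call takes 0.05 s, during which the arm holds its last target. There are 200 camera calls.

## Working session

There is one attempt and no reset: what is moved stays moved. The work goes in short steps, Python scripts to look and compute and a tool call to move; the robot and the scene stay as the last step left them, time stands still between calls to the robot, and variables do not carry over. Pictures are saved under pics/ and viewed, at most 10 in all, crops included, and the job is handed in when it is done.

Besides the shell and the picture viewer there is one more tool, called after ">>>" by a JSON object that holds its "api" and its "payload". play_rows: Moves the arm, as the interface text tells. Its arguments: {"type":"object","properties":{"commands":{"type":"array","items":{"type":"array","items":{"type":"number"}}},"hand":{"type":"number"}},"required":["commands"]}

```bash
mkdir -p pics
cat > h.py <<'E'
import sys; sys.path.insert(0,'.')
import numpy as np, cv2
from scipy.spatial.transform import Rotation as Ro
from plant import manip, imaging
def rot(s): q=s["tool_rot"]; return Ro.from_quat([q[1],q[2],q[3],q[0]]).as_matrix()
def grab(n):
    s=manip.state(); f=imaging.grab_frame(n); f["s"]=s; return f
def ray(f,u,v):
    if "mount" in f:
        d=np.array([(u-f["cx"])/f["fx"],(v-f["cy"])/f["fy"]]); th=np.hypot(*d)
        c=np.r_[d/max(th,1e-9)*np.sin(th),np.cos(th)]
        M=np.array(f["mount"]); R=rot(f["s"])
        return R@M[:3,3]+np.array(f["s"]["tool_pos"]), R@M[:3,:3]@c
    R=np.array(f["R"]);t=np.array(f["t"])
    return -R.T@t, R.T@np.array([(u-f["cx"])/f["fx"],(v-f["cy"])/f["fy"],1])
def onz(f,u,v,z):
    o,d=ray(f,u,v); return o+d*(z-o[2])/d[2]
def save(f,n): cv2.imwrite(n,cv2.cvtColor(f["image"],cv2.COLOR_RGB2BGR))
E
python3 - <<'E'
from h import *
import pickle
for n in ["scene","side","wrist"]:
    f=grab(n); save(f,f"pics/{n}0.png"); pickle.dump(f,open(n+".pkl","wb"))
    print(n,f["fx"],f["cx"],f["cy"],f.get("R"),f.get("t"),f.get("mount"))
print(manip.state(), manip.nose_length)
E
```

```text
scene 516.0983966316185 284.52989058928324 204.52239589872497 [[-0.62540532 -0.77997406  0.02255335]
 [-0.39300884  0.28989271 -0.87264326]
 [ 0.67410105 -0.55461941 -0.48783715]] [0.34482304 0.27951805 0.805277  ] None
side 420.4722547657377 281.11542425446225 208.28693309770702 [[ 0.99680329 -0.07987742  0.00167151]
 [-0.02710359 -0.35776274 -0.9334191 ]
 [ 0.07515712  0.93038993 -0.35878404]] [-0.55063857  0.11808391  0.80380541] None
wrist 325.19226210127806 281.11460170668295 212.4690567864883 None None [[ 9.09091830e-04 -9.58433375e-01 -2.85314983e-01  7.23042340e-02]
 [ 9.99999587e-01  8.73905178e-04  2.50640765e-04 -1.14849921e-04]
 [ 9.11576677e-06 -2.85315093e-01  9.58433773e-01 -1.28840932e-01]
 [ 0.00000000e+00  0.00000000e+00  0.00000000e+00  1.00000000e+00]]
{'time': 0.15, 'joint_pos': array([-1.29098460e+00,  5.32662141e-02,  1.61397610e+00,  2.86451685e-05,
        1.47603545e+00, -1.19005426e-01]), 'joint_vel': array([ 0.0002494 , -0.00176984, -0.00422385,  0.00090842, -0.00052551,
        0.00100256]), 'joint_efforts': array([ 1.45506401e-04, -3.94242954e+01, -3.70721555e+01, -1.46854518e-04,
        4.62201278e-03,  1.23247870e-05]), 'tool_pos': array([ 0.24257866, -0.5754929 ,  0.2443091 ]), 'tool_rot': array([-8.40978250e-04,  9.80183827e-01,  1.98088253e-01, -5.34599997e-05]), 'contact_force': array([-0.40874044, -0.02041696,  0.84749289]), 'ft_torque': array([-0.0187817 , -0.00430806,  0.01904146]), 'grasp_force': 0.0, 'gripper_width': 1.0006171338239505} 0.014
```

View pics/scene0.png

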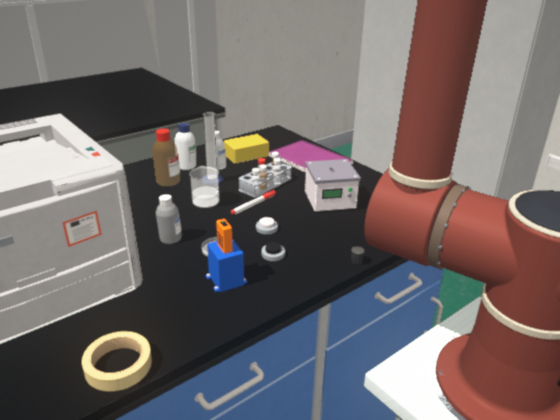

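View pics/side0.png

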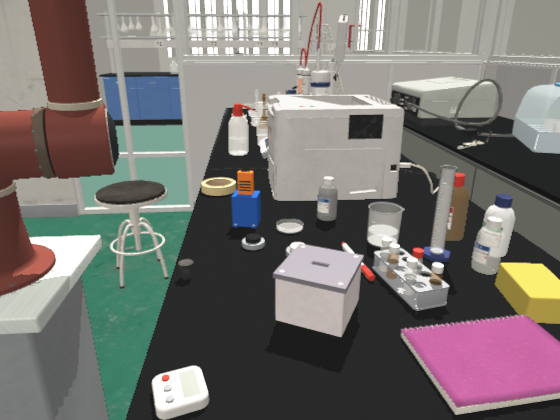

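View pics/wrist0.png

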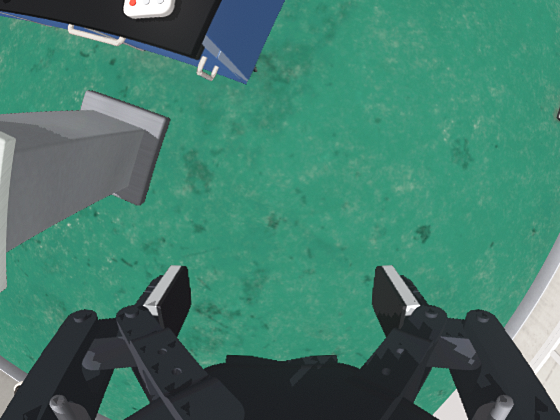

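The scene and side views show the probe in its blue stand at scene (226,250) and side (246,200). The black pad is at scene (273,251) and side (253,241), the white pad at (266,226) and (298,250), and the lidded chamber at (331,185) and (320,285).

```bash
cat > m.py <<'E'
from h import *
import pickle
S=pickle.load(open("scene.pkl","rb"));D=pickle.load(open("side.pkl","rb"))
def tri(u,v):
    (a,d),(b,e)=ray(S,*u),ray(D,*v); d/=np.linalg.norm(d);e/=np.linalg.norm(e)
    k=np.linalg.lstsq(np.c_[d,-e],b-a,rcond=None)[0]; p,q=a+k[0]*d,b+k[1]*e
    return (p+q)/2,np.linalg.norm(p-q)
def comp(f,m,box):
    x0,y0,x1,y1=box; z=np.zeros_like(m,np.uint8); z[y0:y1,x0:x1]=m[y0:y1,x0:x1]
    n,l,st,c=cv2.connectedComponentsWithStats(z); i=1+np.argmax(st[1:,4])
    p=np.argwhere(l==i)[:,::-1]; return p,c[i],st[i]
def hsv(f): return cv2.cvtColor(f["image"],cv2.COLOR_RGB2HSV)
hs,hd=hsv(S),hsv(D)
om=lambda h:((h[...,0]>3)&(h[...,0]<18)&(h[...,1]>170)&(h[...,2]>120))
bm=lambda h:((h[...,0]>105)&(h[...,0]<130)&(h[...,1]>180)&(h[...,2]>60))
o1,o2=comp(S,om(hs),(205,210,245,260)),comp(D,om(hd),(230,165,262,200))
print("orange",o1[1:],o2[1:],tri(o1[1],o2[1]))
for n,f,o in(("S",S,o1),("D",D,o2)):
    h=cv2.convexHull(o[0].astype(np.int32)); print(n,"hull",cv2.approxPolyDP(h,1.5,True)[:,0].tolist())
b1,b2=comp(S,bm(hs),(195,230,255,295)),comp(D,bm(hd),(225,185,268,232))
for n,f,o in(("S",S,b1),("D",D,b2)):
    h=cv2.convexHull(o[0].astype(np.int32)); print(n,"blue hull",[(p.tolist(),onz(f,*p,0.075)[:2].round(3).tolist()) for p in cv2.approxPolyDP(h,2,True)[:,0]])
for nm,us,ud in(("black",(273,249),(253,240)),("white",(266,224),(298,247)),("lid",(330,171),(320,264))):
    print(nm,tri(us,ud))
def crop(f,b,k):
    x0,y0,x1,y1=b; return cv2.resize(f["image"][y0:y1,x0:x1],(400,int(400*(y1-y0)/(x1-x0))),interpolation=cv2.INTER_CUBIC)
a=[crop(S,(190,205,300,295),0),crop(D,(220,160,330,250),0),crop(S,(295,150,370,211),0),crop(D,(265,235,375,325),0)]
a=[cv2.resize(x,(400,300)) for x in a]
cv2.imwrite("pics/crops.png",cv2.cvtColor(np.vstack([np.hstack(a[:2]),np.hstack(a[2:])]),cv2.COLOR_RGB2BGR))
E
python3 m.py
```

```text
orange (array([223.98457584, 234.84832905]), array([216, 218,  16,  34, 389], dtype=int32)) (array([245.26265823, 181.30379747]), array([237, 170,  17,  24, 316], dtype=int32)) (array([0.48407436, 0.20219309, 0.10362295]), np.float64(0.0012981383509749079))
S hull [[228, 251], [224, 251], [219, 244], [216, 221], [218, 219], [224, 218], [231, 226], [231, 249]]
D hull [[251, 193], [239, 193], [237, 172], [239, 170], [253, 171], [253, 189]]
S blue hull [([246, 282], [0.373, 0.23]), ([224, 290], [0.378, 0.272]), ([214, 290], [0.388, 0.286]), ([207, 278], [0.424, 0.278]), ([208, 245], [0.511, 0.223]), ([234, 243], [0.487, 0.179]), ([242, 252], [0.453, 0.184])]
D blue hull [([255, 227], [0.501, -0.004]), ([233, 225], [0.459, 0.009]), ([232, 195], [0.452, 0.187]), ([236, 191], [0.461, 0.216]), ([259, 191], [0.516, 0.212]), ([259, 219], [0.51, 0.035])]
black (array([0.49822069, 0.07348281, 0.01141235]), np.float64(0.0018948897038244803))
white (array([0.58873124, 0.02552811, 0.01338319]), np.float64(0.0018363468961893337))
lid (array([ 0.59862679, -0.17870883,  0.08532177]), np.float64(0.0006087173836551443))
```

View pics/crops.png

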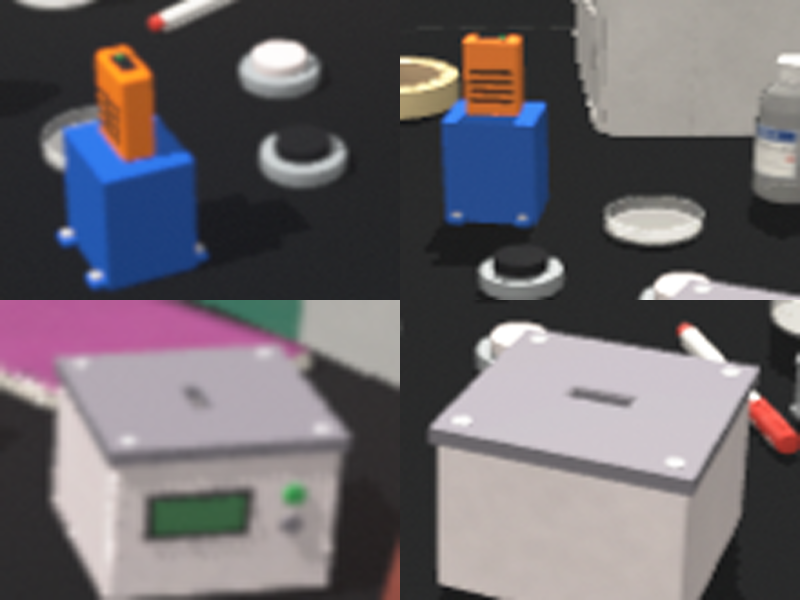

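>>> {"api": "play_rows", "payload": {"commands": [[0,0,-14,0,0,5.73],[0,0,-14,0,0,5.73],[0,0,-14,0,0,5.73],[0,0,-14,0,0,5.7],[20,-20,0,0,0,0]]}}

```text
time: 0.57
tool_pos: [0.2608, -0.559, 0.3045]
tool_rot: [0.003, 1.0, -0.004, -0.0]
contact_force: [1.5, 0.3, 1.3]
gripper_width: 1.0
grasp_force: 0.0
```

>>> {"api": "play_rows", "payload": {"commands": [[28,-28,0,0,0,0],[28,-28,0,0,0,0],[28,-28,0,0,0,0],[28,-28,0,0,0,0],[28,-28,0,0,0,0]]}}

```text
time: 0.98
tool_pos: [0.4037, -0.4144, 0.301]
tool_rot: [-0.0, 1.0, -0.001, -0.0]
contact_force: [0.6, -1.0, -0.2]
gripper_width: 1.002
grasp_force: 0.0
```

>>> {"api": "play_rows", "payload": {"commands": [[28,-28,0,0,0,0],[28,-28,0,0,0,0],[28,-28,0,0,0,0],[28,-28,0,0,0,0],[28,-28,0,0,0,0]]}}

```text
time: 1.4
tool_pos: [0.5439, -0.2744, 0.301]
tool_rot: [-0.0, 1.0, -0.0, -0.0]
contact_force: [-0.1, -0.6, 0.5]
gripper_width: 1.001
grasp_force: 0.0
```

>>> {"api": "play_rows", "payload": {"commands": [[28,-28,0,0,0,0],[27,-28,0,0,0,0],[20,-20,0,0,0,0],[0,0,0,0,0,0],[0,0,0,0,0,0]]}}

```text
time: 1.82
tool_pos: [0.6185, -0.1989, 0.3005]
tool_rot: [-0.0, 1.0, 0.001, -0.001]
contact_force: [0.3, 0.4, 0.1]
gripper_width: 0.998
grasp_force: 0.0
```

Run:
```python
from h import *
import pickle
s=manip.state();print(s["time"],s["tool_pos"],s["tool_rot"])
f=grab("wrist");save(f,"pics/w1.png");pickle.dump(f,open("w1.pkl","wb"))
```

```text
1.8167 [ 0.61846772 -0.19886991  0.3004892 ] [-1.40161815e-04  9.99999225e-01  1.01146749e-03 -7.12692454e-04]
```

View pics/w1.png

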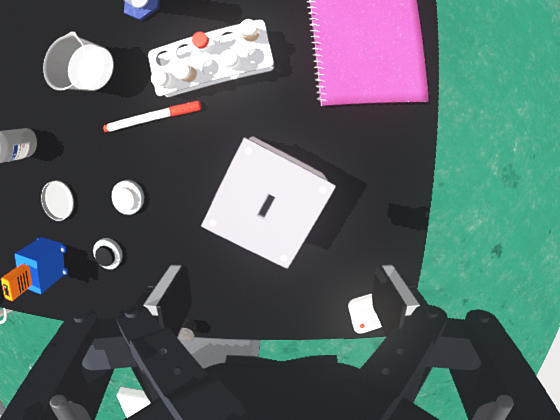

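The wrist view shows the lid slot at (266,206), the white pad at (128,196), the black pad at (107,253) and the stand at (40,262).

```bash
cat > m2.py <<'E'
from m import comp,hsv
from h import *
def blob(f,m,box,z):
    p,c,st=comp(f,m,box); P=np.array([onz(f,u,v,z)[:2] for u,v in p])
    r=cv2.minAreaRect((P*1e3).astype(np.float32)); return P.mean(0).round(4),c.round(1),st[4],r
if __name__=="__main__":
    import pickle
    f=pickle.load(open("w1.pkl","rb")); h=hsv(f); g=f["image"].min(2)
    print("slot",blob(f,g<110,(250,188,284,226),.09))
    print("lid",blob(f,g>150,(195,130,340,270),.09))
    print("white",blob(f,g>195,(110,178,147,216),.022))
    print("wbase",blob(f,g>110,(105,175,150,220),.012))
    print("black",blob(f,g>100,(88,235,125,272),.012))
    print("stand",blob(f,(h[...,0]>105)&(h[...,0]<130)&(h[...,1]>150)&(h[...,2]>60),(5,230,75,300),.075))
E
python3 m2.py | tail -6
```

```text
slot (array([ 0.5975, -0.1827]), array([266.1, 205.2]), np.int32(131), ((597.4019165039062, -182.65853881835938), (6.339544296264648, 24.530109405517578), 63.64923858642578))
lid (array([ 0.6006, -0.184 ]), array([267.4, 201.8]), np.int32(10071), ((598.6681518554688, -184.03775024414062), (110.88014221191406, 115.75623321533203), 62.21583557128906))
white (array([0.5906, 0.0196]), array([125. , 197.2]), np.int32(683), ((590.5357055664062, 18.259855270385742), (45.57349395751953, 47.326019287109375), 83.392333984375))
wbase (array([0.5885, 0.0218]), array([126.8, 197. ]), np.int32(873), ((588.8696899414062, 22.124271392822266), (49.353981018066406, 53.318214416503906), 39.14087677001953))
black (array([0.5024, 0.0679]), array([109. , 251.2]), np.int32(394), ((498.6714172363281, 71.84721374511719), (50.33798599243164, 54.04061508178711), 30.801898956298828))
stand (array([0.5068, 0.1542]), array([ 44.6, 261.6]), np.int32(1618), ((507.27838134765625, 159.990966796875), (77.17741394042969, 126.42085266113281), 30.399555206298828))
```

>>> {"api": "play_rows", "payload": {"commands": [[-12,-40,0,0,0,0],[-12,-40,0,0,0,0],[-12,-40,0,0,0,0],[-12,-40,0,0,0,0],[-12,-40,0,0,0,0]]}}

```text
time: 2.28
tool_pos: [0.5568, -0.0006, 0.3012]
tool_rot: [0.0, 1.0, -0.002, 0.0]
contact_force: [0.5, -0.1, -0.4]
gripper_width: 0.998
grasp_force: 0.0
```

>>> {"api": "play_rows", "payload": {"commands": [[-12,-40,0,0,0,0],[-12,-40,0,0,0,0],[-12,-40,0,0,0,0],[-12,-40,0,0,0,0],[-12,-40,0,0,0,0]]}}

```text
time: 2.7
tool_pos: [0.4976, 0.1991, 0.3015]
tool_rot: [0.0, 1.0, -0.002, 0.0]
contact_force: [0.7, 0.5, 0.5]
gripper_width: 1.001
grasp_force: 0.0
```

>>> {"api": "play_rows", "payload": {"commands": [[0,0,0,0,0,0],[0,0,0,0,0,0],[0,0,0,0,0,0]]}}

```text
time: 2.95
tool_pos: [0.4986, 0.1978, 0.3013]
tool_rot: [0.0, 1.0, -0.001, 0.0]
contact_force: [0.2, -0.5, 0.4]
gripper_width: 1.001
grasp_force: 0.0
```

```bash
cat > m3.py <<'E'
from m2 import *
import pickle
s=manip.state();print("T",s["time"],s["tool_pos"],s["tool_rot"])
f=grab("wrist");save(f,"pics/w2.png");pickle.dump(f,open("w2.pkl","wb"))
h=hsv(f);g=f["image"].min(2)
o=(h[...,0]>3)&(h[...,0]<18)&(h[...,1]>170)
n,l,st,c=cv2.connectedComponentsWithStats(o.astype(np.uint8)); print("O",st[1:][st[1:,4]>100].tolist())
b=((h[...,0]>105)&(h[...,0]<130)&(h[...,1]>150)&(h[...,2]>60))
n,l,st,c=cv2.connectedComponentsWithStats(b.astype(np.uint8)); print("B",st[1:][st[1:,4]>200].tolist())
print("Orect",blob(f,o,(0,0,560,420),.13))
E
python3 m3.py | grep -E "^(T|O|B)"
```

```text
T 2.95 [0.49861537 0.19777962 0.30129319] [ 3.55900518e-04  9.99999517e-01 -9.07992967e-04  1.24702260e-04]
O [[20, 29, 13, 28, 268], [270, 182, 18, 48, 232]]
B [[250, 159, 56, 68, 1999]]
Orect (array([0.684, 0.488]), array([27. , 43.1]), np.int32(268), ((684.70751953125, 488.9612731933594), (30.624523162841797, 20.991376876831055), 0.52971351146698))
```

View pics/w2.png

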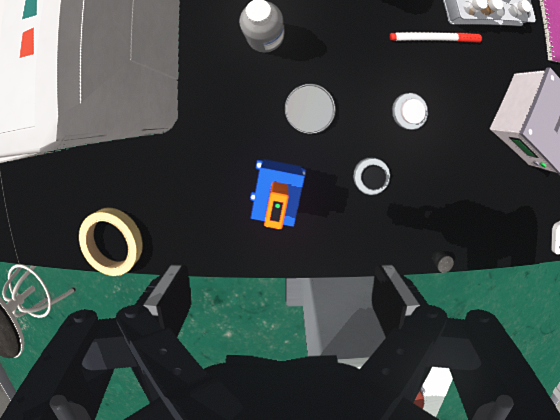

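The handle is at (276,210) on the stand, tilted about 10° in the image. The black pad is at (372,177) and the white pad at (411,111).

```bash
cat > m4.py <<'E'
from m2 import *
import pickle,sys
f=pickle.load(open(sys.argv[1],"rb"));bx=eval(sys.argv[2])
h=hsv(f)
o=(h[...,0]>3)&(h[...,0]<18)&(h[...,1]>150)
b=((h[...,0]>105)&(h[...,0]<130)&(h[...,1]>150)&(h[...,2]>60))
for n,m,z in(("O",o,.13),("OB",o|b,.075)):
    p,c,st=comp(f,m,bx)
    H=cv2.approxPolyDP(cv2.convexHull(p.astype(np.int32)),1.5,True)[:,0]
    P=np.array([onz(f,*q,z)[:2] for q in H])*1e3
    print("#",n,c)
    for i in range(len(P)):
        d=P[(i+1)%len(P)]-P[i]; print("#",H[i],P[i].round(1),"len",np.hypot(*d).round(1),"ang",(np.degrees(np.arctan2(d[1],d[0]))%180).round(1))
E
python3 m4.py w2.pkl "(240,150,315,235)" | grep "#"
python3 - <<'E' | grep pad
from m2 import *
import pickle
f=pickle.load(open("w2.pkl","rb"));g=f["image"].min(2)
print("pad w",blob(f,g>195,(390,90,432,133),.022),blob(f,g>110,(390,90,432,133),.012))
print("pad b",blob(f,g>100,(350,155,395,200),.012))
E
```

```text
# O [279.33198381 194.59109312]
# [274 182] [511.5 204.3] len 11.6 ang 75.6
# [286 185] [508.6 193. ] len 6.8 ang 8.1
# [287 192] [501.8 192. ] len 35.3 ang 172.3
# [282 227] [466.8 196.8] len 3.6 ang 125.2
# [279 229] [464.7 199.7] len 25.6 ang 24.2
# [268 206] [488.1 210.2] len 24.1 ang 165.9
# OB [277.2119613  189.24010554]
# [305 169] [515.3 171.2] len 67.6 ang 169.2
# [293 226] [448.9 183.9] len 16.6 ang 102.7
# [279 229] [445.3 200.1] len 14.1 ang 80.0
# [267 227] [447.7 213.9] len 22.3 ang 60.6
# [250 218] [458.6 233.3] len 29.5 ang 178.5
# [250 193] [488.1 232.5] len 38.2 ang 167.1
# [257 160] [525.4 224. ] len 8.9 ang 96.7
# [265 159] [526.4 215.2] len 34.7 ang 78.8
# [296 165] [519.7 181.2] len 10.9 ang 66.1
pad w (array([0.5882, 0.0294]), array([410.1, 110.2]), np.int32(825), ((587.7495727539062, 29.92090606689453), (43.54770278930664, 46.06090545654297), 74.72005462646484)) (array([0.5879, 0.0257]), array([409.8, 110.7]), np.int32(1001), ((588.2420654296875, 25.208280563354492), (47.62623977661133, 50.76470947265625), 3.686091661453247))
pad b (array([0.4986, 0.0793]), array([369.5, 174.9]), np.int32(554), ((496.97601318359375, 76.29497528076172), (49.18671798706055, 49.5067138671875), 1.6978497505187988))
```

>>> {"api": "play_rows", "payload": {"commands": [[-14.5,-4.7,0,0,0,5.5],[0,0,33,0,0,5.5],[0,0,33,0,0,0],[0,0,34,0,0,0],[0,0,0,0,0,0]], "hand": 85}}

```text
time: 3.42
tool_pos: [0.4803, 0.2006, 0.1933]
tool_rot: [0.003, 0.995, -0.098, -0.006]
contact_force: [-0.8, -0.5, -2.2]
gripper_width: 0.996
grasp_force: 0.0
```

>>> {"api": "play_rows", "payload": {"commands": [[0,0,0,0,0,0],[0,0,0,0,0,0],[0,0,0,0,0,0]]}}

```text
time: 3.67
tool_pos: [0.4859, 0.2034, 0.2045]
tool_rot: [-0.001, 0.995, -0.097, 0.002]
contact_force: [0.2, -0.1, -0.5]
gripper_width: 0.99
grasp_force: 0.0
```

```bash
sed -i 's/w2/w3/g' m3.py; python3 m3.py | grep -E "^(T|O|B)"; python3 m4.py w3.pkl "(180,100,380,330)" | grep "#"
```

```text
T 3.6667 [0.48592179 0.20344001 0.20454947] [-8.24223844e-04  9.95300252e-01 -9.68060405e-02  2.30645203e-03]
O [[280, 220, 17, 38, 138]]
B [[250, 163, 66, 82, 1441]]
Orect (array([0.4787, 0.197 ]), array([292.6, 237.9]), np.int32(138), ((477.1529235839844, 197.15333557128906), (10.155069351196289, 28.275049209594727), 63.675052642822266))
# O [283.31161473 199.77053824]
# [295 208] [499.  191.7] len 15.0 ang 76.4
# [272 207] [502.5 206.2] len 10.1 ang 161.2
# [274 192] [512.1 203. ] len 11.6 ang 79.0
# [292 192] [509.9 191.6] len 10.9 ang 179.8
# OB [294.75641915 189.80846634]
# [252 165] [525.4 219.7] len 5.9 ang 94.6
# [259 163] [525.9 213.8] len 37.6 ang 79.0
# [306 163] [518.7 176.9] len 7.7 ang 60.9
# [315 166] [515.  170.2] len 67.1 ang 168.3
# [312 244] [449.2 183.7] len 15.8 ang 39.4
# [298 233] [461.5 193.8] len 65.9 ang 25.6
# [250 171] [520.9 222.3] len 5.2 ang 149.7
```

View pics/w3.png

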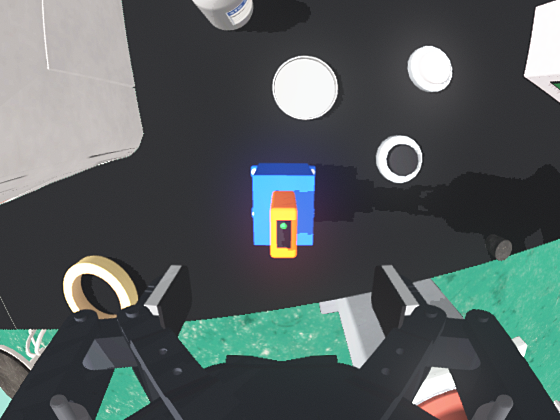

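The stand is square to the tool, and the top of the handle spans columns 271–298 and rows 208–258, centred near (284,233).

```bash
python3 - <<'E' | grep "#"
from m2 import *
import pickle
f=pickle.load(open("w3.pkl","rb"));s=manip.state()
R=rot(s);T=np.array(s["tool_pos"]);print("#",T,np.degrees(np.arctan2(R[1,0],R[0,0])),R[:,2])
for u,v,z in((284.5,233,.13),(271,257,.13),(298,257,.13),(272,208,.13),(296,208,.13),(282.5,205,.075)):
    p=onz(f,u,v,z);print("#",u,v,p.round(4),(R.T@(p-T)*1e3).round(1))
E
```

```text
# [0.48583138 0.203646   0.20454047] -11.090234126806092 [ 0.00488225  0.0012489  -0.9999873 ]
# 284.5 233 [0.4833 0.2017 0.13  ] [-2.4  2.6 74.5]
# 271 257 [0.4679 0.214  0.13  ] [-19.9  -6.6  74.5]
# 298 257 [0.4644 0.1959 0.13  ] [-19.9  11.9  74.4]
# 272 208 [0.5019 0.2064 0.13  ] [14.9 -5.6 74.6]
# 296 208 [0.4989 0.191  0.13  ] [14.9 10.  74.6]
# 282.5 205 [0.488 0.202 0.075] [  1.9   1.5 129.5]
```

>>> {"api": "play_rows", "payload": {"commands": [[-2.5,2.4,25,0,0,0],[0,0,25,0,0,0],[0,0,25,0,0,0],[0,0,20,0,0,0],[0,0,9,0,0,0]]}}

```text
time: 4.13
tool_pos: [0.4806, 0.2016, 0.0961]
tool_rot: [0.0, 0.995, -0.096, -0.001]
contact_force: [-0.4, -0.4, 0.2]
gripper_width: 0.994
grasp_force: 0.0
```

>>> {"api": "play_rows", "payload": {"commands": [[0,0,0,0,0,0],[0,0,0,0,0,0],[0,0,0,0,0,0],[0,0,0,0,0,0]]}}

```text
time: 4.47
tool_pos: [0.4826, 0.2022, 0.0996]
tool_rot: [-0.001, 0.995, -0.096, 0.002]
contact_force: [0.6, -0.9, 0.5]
gripper_width: 0.991
grasp_force: 0.0
```

Close.

>>> {"api": "play_rows", "payload": {"commands": [[0,0,0,0,0,0],[0,0,0,0,0,0],[0,0,0,0,0,0],[0,0,0,0,0,0],[0,0,0,0,0,0]], "hand": 0}}

```text
time: 4.88
tool_pos: [0.4811, 0.2018, 0.0974]
tool_rot: [-0.0, 0.995, -0.096, 0.0]
contact_force: [0.2, 0.9, -0.2]
gripper_width: 0.298
grasp_force: 0.0
```

>>> {"api": "play_rows", "payload": {"commands": [[0,0,0,0,0,0],[0,0,0,0,0,0],[0,0,0,0,0,0],[0,0,0,0,0,0],[0,0,0,0,0,0]]}}

```text
time: 5.3
tool_pos: [0.4812, 0.2018, 0.0974]
tool_rot: [-0.0, 0.995, -0.096, 0.0]
contact_force: [-0.7, -1.5, 0.7]
gripper_width: 0.204
grasp_force: 58.6
```

>>> {"api": "play_rows", "payload": {"commands": [[0,0,-10,0,0,0],[0,0,-25,0,0,0],[0,0,-30,0,0,0],[0,0,-30,0,0,0],[0,0,-25,0,0,0]]}}

```text
time: 5.72
tool_pos: [0.4812, 0.2018, 0.2198]
tool_rot: [-0.0, 0.995, -0.096, 0.001]
contact_force: [0.5, 0.7, -1.3]
gripper_width: 0.201
grasp_force: 60.1
```

>>> {"api": "play_rows", "payload": {"commands": [[0,0,-15,0,0,0],[0,0,0,0,0,0],[0,0,0,0,0,0],[0,0,0,0,0,0],[0,0,0,0,0,0]]}}

```text
time: 6.13
tool_pos: [0.48, 0.2015, 0.23]
tool_rot: [0.001, 0.995, -0.096, -0.002]
contact_force: [0.5, 0.3, -1.2]
gripper_width: 0.205
grasp_force: 60.1
```

```bash
python3 - <<'E' | grep "#"
from m2 import *
import pickle
s=manip.state();R=rot(s);T=np.array(s["tool_pos"]);print("#",T,R.round(4).tolist())
im=[]
for n,b in(("scene",(170,120,290,240)),("side",(180,80,300,200)),("wrist",(200,200,380,380))):
    f=grab(n);pickle.dump(f,open(n+"L.pkl","wb"));x0,y0,x1,y1=b
    im.append(cv2.resize(f["image"][y0:y1,x0:x1],(266,266),interpolation=cv2.INTER_CUBIC))
    if n!="wrist":
        p=np.array(f["R"])@(T+R@[0,0,.0924])+f["t"]; print("#",n,"tip",f["fx"]*p[0]/p[2]+f["cx"],f["fy"]*p[1]/p[2]+f["cy"])
        p=np.array(f["R"])@(T+R@[0,0,-.005])+f["t"]; print("#",n,"handle",f["fx"]*p[0]/p[2]+f["cx"],f["fy"]*p[1]/p[2]+f["cy"])
cv2.imwrite("pics/lift.png",cv2.cvtColor(np.hstack(im),cv2.COLOR_RGB2BGR))
E
```

```text
# [0.48000141 0.20148796 0.22999476] [[0.9815, -0.1916, -0.0037], [-0.1916, -0.9815, -0.001], [-0.0035, 0.0017, -1.0]]
# scene tip 225.2259698867193 220.4544099889987
# scene handle 223.2001740508376 172.61791373051756
# side tip 243.1166893045068 167.26455404232303
# side handle 241.9434882693781 125.19382790748327
```

View pics/lift.png

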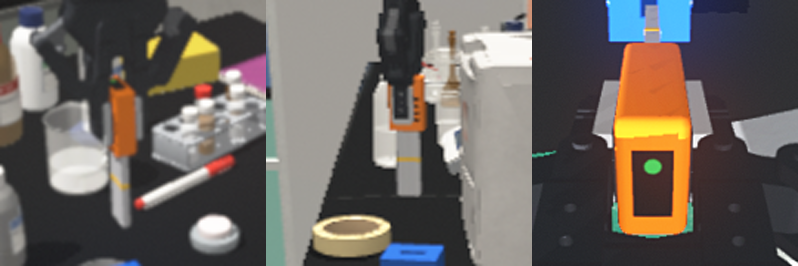

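>>> {"api": "play_rows", "payload": {"commands": [[9.8,30.4,0,0,0,0],[9.8,30.4,0,0,0,0],[9.8,30.4,0,0,0,0],[9.8,30.4,0,0,0,0],[0,0,30,0,0,0]]}}

```text
time: 6.7
tool_pos: [0.5005, 0.0707, 0.2082]
tool_rot: [0.001, 0.995, -0.099, 0.006]
contact_force: [1.5, 0.4, -0.6]
gripper_width: 0.205
grasp_force: 60.4
```

>>> {"api": "play_rows", "payload": {"commands": [[0,0,30,0,0,0],[0,0,25,0,0,0],[0,0,15,0,0,0],[0,0,5,0,0,0],[0,0,0,0,0,0]]}}

```text
time: 7.12
tool_pos: [0.4948, 0.0749, 0.1251]
tool_rot: [0.0, 0.995, -0.096, -0.002]
contact_force: [0.1, 0.6, -1.6]
gripper_width: 0.207
grasp_force: 60.3
```

>>> {"api": "play_rows", "payload": {"commands": [[0,0,0,0,0,0],[0,0,0,0,0,0],[0,0,0,0,0,0]]}}

```text
time: 7.37
tool_pos: [0.4975, 0.075, 0.1291]
tool_rot: [-0.0, 0.995, -0.096, 0.002]
contact_force: [0.0, 0.5, -1.5]
gripper_width: 0.204
grasp_force: 60.3
```

```bash
python3 - <<'E' | grep "#"
from m2 import *
import pickle
s=manip.state();R=rot(s);T=np.array(s["tool_pos"]);print("#",s["time"],T,s["contact_force"])
im=[]
for n,b in(("scene",(230,200,310,280)),("side",(215,190,295,270))):
    f=grab(n);x0,y0,x1,y1=b
    im.append(cv2.resize(f["image"][y0:y1,x0:x1],(400,400),interpolation=cv2.INTER_CUBIC))
    p=np.array(f["R"])@(T+R@[0.0025,0,.0924])+f["t"]; print("#",n,"tip",f["fx"]*p[0]/p[2]+f["cx"],f["fy"]*p[1]/p[2]+f["cy"])
cv2.imwrite("pics/press.png",cv2.cvtColor(np.hstack(im),cv2.COLOR_RGB2BGR))
E
```

```text
# 7.3667 [0.49747241 0.07504705 0.12911925] [ 0.01423843  0.5087704  -1.51615997]
# scene tip 272.45228455053126 239.06380438746007
# side tip 253.9848027504663 228.69492255824548
```

View pics/press.png

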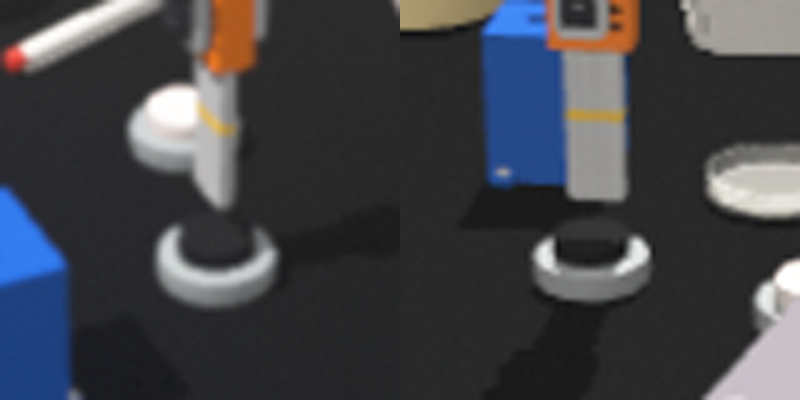

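The blade tip is over the black pad: scene (274,241) against pad (273,247), side (254,230) against (253,237). Pressing now.

>>> {"api": "play_rows", "payload": {"commands": [[0,0,3,0,0,0],[0,0,3,0,0,0],[0,0,0,0,0,0],[0,0,0,0,0,0],[0,0,0,0,0,0]]}}

```text
time: 7.88
tool_pos: [0.4962, 0.075, 0.1211]
tool_rot: [0.0, 0.995, -0.096, -0.0]
contact_force: [0.4, 0.6, -0.8]
gripper_width: 0.204
grasp_force: 60.3
```

>>> {"api": "play_rows", "payload": {"commands": [[0,0,3,0,0,0],[0,0,3,0,0,0],[0,0,0,0,0,0],[0,0,0,0,0,0],[0,0,0,0,0,0]]}}

```text
time: 8.3
tool_pos: [0.4962, 0.075, 0.1152]
tool_rot: [0.0, 0.995, -0.096, -0.0]
contact_force: [-0.1, 0.0, -0.4]
gripper_width: 0.199
grasp_force: 60.3
```

>>> {"api": "play_rows", "payload": {"commands": [[0,0,2,0,0,0],[0,0,1,0,0,0],[0,0,0,0,0,0],[0,0,0,0,0,0],[0,0,0,0,0,0]]}}

```text
time: 8.72
tool_pos: [0.4966, 0.075, 0.1127]
tool_rot: [-0.0, 0.995, -0.096, 0.0]
contact_force: [0.8, 0.7, 0.7]
gripper_width: 0.202
grasp_force: 60.3
```

>>> {"api": "play_rows", "payload": {"commands": [[0,0,1,0,0,0],[0,0,1,0,0,0],[0,0,0,0,0,0],[0,0,0,0,0,0],[0,0,0,0,0,0]]}}

```text
time: 9.13
tool_pos: [0.4966, 0.075, 0.1105]
tool_rot: [-0.0, 0.995, -0.096, 0.0]
contact_force: [0.4, 1.0, 1.8]
gripper_width: 0.201
grasp_force: 60.4
```

>>> {"api": "play_rows", "payload": {"commands": [[0,0,0.7,0,0,0],[0,0,0,0,0,0],[0,0,0,0,0,0],[0,0,0,0,0,0]]}}

```text
time: 9.47
tool_pos: [0.4965, 0.075, 0.1098]
tool_rot: [-0.0, 0.995, -0.096, 0.0]
contact_force: [1.0, -0.2, 2.0]
gripper_width: 0.203
grasp_force: 60.5
```

>>> {"api": "play_rows", "payload": {"commands": [[0,0,0.7,0,0,0],[0,0,0,0,0,0],[0,0,0,0,0,0],[0,0,0,0,0,0]]}}

```text
time: 9.8
tool_pos: [0.4965, 0.075, 0.1091]
tool_rot: [-0.0, 0.995, -0.096, 0.0]
contact_force: [0.6, -0.6, 2.4]
gripper_width: 0.204
grasp_force: 60.6
```

>>> {"api": "play_rows", "payload": {"commands": [[0,0,0.5,0,0,0],[0,0,0,0,0,0],[0,0,0,0,0,0],[0,0,0,0,0,0]]}}

```text
time: 10.13
tool_pos: [0.4964, 0.075, 0.1085]
tool_rot: [-0.0, 0.995, -0.096, 0.0]
contact_force: [1.8, 1.1, 2.8]
gripper_width: 0.203
grasp_force: 60.7
```

>>> {"api": "play_rows", "payload": {"commands": [[0,0,0.4,0,0,0],[0,0,0,0,0,0],[0,0,0,0,0,0],[0,0,0,0,0,0]]}}

```text
time: 10.47
tool_pos: [0.4965, 0.075, 0.1082]
tool_rot: [-0.0, 0.995, -0.096, 0.0]
contact_force: [1.7, 0.7, 4.7]
gripper_width: 0.202
grasp_force: 60.9
```

>>> {"api": "play_rows", "payload": {"commands": [[0,0,-15,0,0,0],[0,0,-25,0,0,0],[24.5,8,0,0,0,0],[24.5,8,0,0,0,0],[24.5,8,0,0,0,0]]}}

```text
time: 10.88
tool_pos: [0.5632, 0.0371, 0.1469]
tool_rot: [0.0, 0.995, -0.096, -0.002]
contact_force: [0.6, 0.3, -0.6]
gripper_width: 0.202
grasp_force: 60.3
```

>>> {"api": "play_rows", "payload": {"commands": [[24.5,8,0,0,0,0],[0,0,10,0,0,0],[0,0,10,0,0,0],[0,0,0,0,0,0],[0,0,0,0,0,0]]}}

```text
time: 11.3
tool_pos: [0.5837, 0.0254, 0.1252]
tool_rot: [-0.0, 0.995, -0.096, -0.003]
contact_force: [0.4, -0.9, 0.0]
gripper_width: 0.206
grasp_force: 60.3
```

>>> {"api": "play_rows", "payload": {"commands": [[0,0,0,0,0,0],[0,0,0,0,0,0],[0,0,0,0,0,0],[0,0,0,0,0,0]]}}

```text
time: 11.63
tool_pos: [0.5864, 0.025, 0.1286]
tool_rot: [0.0, 0.995, -0.096, 0.0]
contact_force: [-0.5, -0.4, -1.2]
gripper_width: 0.205
grasp_force: 60.3
```

```bash
python3 - <<'E' | grep "#"
from m2 import *
import pickle
s=manip.state();R=rot(s);T=np.array(s["tool_pos"]);print("#",s["time"],T,s["contact_force"])
im=[]
for n,b in(("scene",(225,175,305,255)),("side",(260,200,340,280))):
    f=grab(n);x0,y0,x1,y1=b
    im.append(cv2.resize(f["image"][y0:y1,x0:x1],(400,400),interpolation=cv2.INTER_CUBIC))
    p=np.array(f["R"])@(T+R@[0.0025,0,.0924])+f["t"]; print("#",n,"tip",f["fx"]*p[0]/p[2]+f["cx"],f["fy"]*p[1]/p[2]+f["cy"])
cv2.imwrite("pics/press2.png",cv2.cvtColor(np.hstack(im),cv2.COLOR_RGB2BGR))
E
```

```text
# 11.6333 [0.58640109 0.02499555 0.12864119] [-0.4892027  -0.36831413 -1.19431621]
# scene tip 266.1068202750483 214.89555041436344
# side tip 298.03586090945583 237.46142217938564
```

View pics/press2.png

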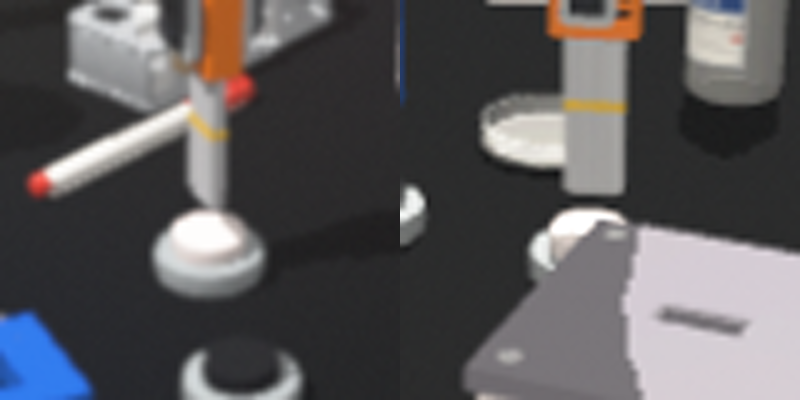

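The tip is centred over the white pad in both views (scene column 209 against 208, side 597 against 592). Pressing.

>>> {"api": "play_rows", "payload": {"commands": [[0,0,5,0,0,0],[0,0,5,0,0,0],[0,0,3,0,0,0],[0,0,0,0,0,0],[0,0,0,0,0,0]]}}

```text
time: 12.15
tool_pos: [0.5861, 0.0247, 0.1146]
tool_rot: [0.0, 0.995, -0.096, -0.001]
contact_force: [-0.7, 0.8, -0.1]
gripper_width: 0.201
grasp_force: 60.3
```

>>> {"api": "play_rows", "payload": {"commands": [[0,0,2,0,0,0],[0,0,2,0,0,0],[0,0,0,0,0,0],[0,0,0,0,0,0],[0,0,0,0,0,0]]}}

```text
time: 12.57
tool_pos: [0.5865, 0.0248, 0.1114]
tool_rot: [0.0, 0.995, -0.096, 0.0]
contact_force: [-0.9, -0.0, 1.2]
gripper_width: 0.205
grasp_force: 60.4
```

>>> {"api": "play_rows", "payload": {"commands": [[0,0,1.3,0,0,0],[0,0,0,0,0,0],[0,0,0,0,0,0],[0,0,0,0,0,0]]}}

```text
time: 12.9
tool_pos: [0.5865, 0.0248, 0.1099]
tool_rot: [-0.0, 0.995, -0.096, 0.0]
contact_force: [-0.5, 0.5, 2.1]
gripper_width: 0.205
grasp_force: 60.5
```

>>> {"api": "play_rows", "payload": {"commands": [[0,0,1.3,0,0,0],[0,0,0,0,0,0],[0,0,0,0,0,0],[0,0,0,0,0,0]]}}

```text
time: 13.23
tool_pos: [0.5865, 0.0248, 0.1086]
tool_rot: [0.0, 0.995, -0.096, 0.0]
contact_force: [0.5, -0.8, 2.7]
gripper_width: 0.203
grasp_force: 60.6
```

>>> {"api": "play_rows", "payload": {"commands": [[0,0,0.5,0,0,0],[0,0,0,0,0,0],[0,0,0,0,0,0],[0,0,0,0,0,0]]}}

```text
time: 13.57
tool_pos: [0.5865, 0.0248, 0.1082]
tool_rot: [-0.0, 0.995, -0.096, 0.0]
contact_force: [-0.8, 0.3, 4.6]
gripper_width: 0.199
grasp_force: 61.0
```

>>> {"api": "play_rows", "payload": {"commands": [[0,0,-15,0,0,0],[0,0,-30,0,0,0],[0,0,-20,0,0,5.3],[0,0,-20,0,0,5.3],[0,0,-20,0,0,5.3]]}}

```text
time: 13.98
tool_pos: [0.5856, 0.0248, 0.2124]
tool_rot: [0.0, 0.972, -0.235, -0.001]
contact_force: [-0.4, -0.4, -0.8]
gripper_width: 0.205
grasp_force: 60.2
```

>>> {"api": "play_rows", "payload": {"commands": [[16.9,30,0,0,0,0],[16.9,30,0,0,0,0],[16.9,30,0,0,0,0],[16.9,30,0,0,0,0],[16.9,30,0,0,0,0]]}}

```text
time: 14.4
tool_pos: [0.5929, -0.1484, 0.2113]
tool_rot: [-0.0, 0.973, -0.233, -0.001]
contact_force: [-0.4, 0.2, -1.3]
gripper_width: 0.203
grasp_force: 60.2
```

>>> {"api": "play_rows", "payload": {"commands": [[16.9,30,0,0,0,0],[0,0,0,0,0,0],[0,0,0,0,0,0],[0,0,0,0,0,0],[0,0,0,0,0,0]]}}

```text
time: 14.82
tool_pos: [0.5949, -0.1804, 0.212]
tool_rot: [-0.0, 0.973, -0.232, -0.001]
contact_force: [-0.6, 0.9, -0.9]
gripper_width: 0.198
grasp_force: 60.2
```

>>> {"api": "play_rows", "payload": {"commands": [[0,0,0,0,0,0],[0,0,0,0,0,0],[0,0,0,0,0,0]]}}

```text
time: 15.07
tool_pos: [0.5953, -0.1807, 0.2129]
tool_rot: [-0.0, 0.973, -0.232, 0.0]
contact_force: [-0.2, -0.2, -0.7]
gripper_width: 0.202
grasp_force: 60.2
```

```bash
python3 - <<'E' | grep "#"
from m2 import *
from m import tri,S,D
import pickle
g1,g2=S["image"].min(2),D["image"].min(2)
a=blob(S,g1<110,(324,163,340,178),.09);b=blob(D,g2<120,(308,254,334,274),.09)
print("#",a);print("#",b);print("# tri",tri(a[1],b[1]))
s=manip.state();R=rot(s);T=np.array(s["tool_pos"]);print("#",s["time"],T,np.degrees(np.arctan2(R[1,0],R[0,0])),R[:,2])
im=[]
for n,b in(("scene",(292,110,372,190)),("side",(280,190,360,270)),("wrist",(200,100,360,260))):
    f=grab(n);pickle.dump(f,open(n+"H.pkl","wb"));x0,y0,x1,y1=b
    im.append(cv2.resize(f["image"][y0:y1,x0:x1],(400,400) if n!="wrist" else (400,400),interpolation=cv2.INTER_CUBIC))
    if n!="wrist":
        p=np.array(f["R"])@(T+R@[0.0025,0,.0924])+f["t"]; print("#",n,"tip",f["fx"]*p[0]/p[2]+f["cx"],f["fy"]*p[1]/p[2]+f["cy"])
im=[cv2.resize(i,(266,266)) if 0 else i for i in im]
cv2.imwrite("pics/hover.png",cv2.resize(cv2.cvtColor(np.hstack(im),cv2.COLOR_RGB2BGR),(800,267)))
E
```

```text
Traceback (most recent call last):
  File "m2.py", line 4, in blob
    p,c,st=comp(f,m,box); P=np.array([onz(f,u,v,z)[:2] for u,v in p])
           ~~~~^^^^^^^^^
  File "m.py", line 10, in comp
    n,l,st,c=cv2.connectedComponentsWithStats(z); i=1+np.argmax(st[1:,4])
                                                      ~~~~~~~~~^^^^^^^^^^
ValueError: attempt to get argmax of an empty sequence
```

```bash
cat > m5.py <<'E'
from m2 import *
from m import tri,S,D
import pickle
def slotpx(F,bx):
    x0,y0,x1,y1=bx; g=F["image"][y0:y1,x0:x1].mean(2); w=np.clip(np.median(g)-12-g,0,None)
    v,u=np.mgrid[y0:y1,x0:x1]; return np.array([(w*u).sum(),(w*v).sum()])/w.sum(),g.round().astype(int)
a,ga=slotpx(S,(323,164,341,177));b,gb=slotpx(D,(306,256,336,272))
print("# slot px",a,b,"tri",tri(a,b)); print("# on .09",onz(S,*a,.09),onz(D,*b,.09))
s=manip.state();R=rot(s);T=np.array(s["tool_pos"]);print("#",s["time"],T,np.degrees(np.arctan2(R[1,0],R[0,0])),R[:,2])
Y={}
for n,bx in(("scene",(280,90,380,190)),("side",(270,170,370,280))):
    f=grab(n);pickle.dump(f,open(n+"H.pkl","wb"));h=hsv(f)
    m=(h[...,0]>18)&(h[...,0]<32)&(h[...,1]>90)&(h[...,2]>80)
    p,c,st=comp(f,m,bx);Y[n]=c
    p_=np.array(f["R"])@(T+R@[0.0023,0,.0524])+f["t"]
    print("#",n,"yellow",c,st,"pred",f["fx"]*p_[0]/p_[2]+f["cx"],f["fy"]*p_[1]/p_[2]+f["cy"])
q=tri(Y["scene"],Y["side"]);print("# yellow tri",q, "in tool",(R.T@(q[0]-T)*1e3).round(1))
E
python3 m5.py | grep "#"
```

```text
# slot px [331.18965517 169.09169279] [319.88362541 263.74361081] tri (array([ 0.59824192, -0.18277161,  0.08873255]), np.float64(0.0023772194030957225))
# on .09 [ 0.598368   -0.18178378  0.09      ] [ 0.59671468 -0.18683266  0.09      ]
# 15.0667 [ 0.59528862 -0.1807303   0.21294493] -26.8666120276017 [ 9.37791151e-05  1.11385641e-05 -9.99999996e-01]
# scene yellow [333.11111111 143.44444444] [331 141   5   5   9] pred 333.45197508333365 142.42986897342055
# side yellow [321.23529412 221.64705882] [313 219  18   6  51] pred 321.39584903307 219.82525902622902
# yellow tri (array([ 0.59749521, -0.18130359,  0.15770448]), np.float64(0.0006630871801268721)) in tool [ 2.2 -0.5 55.2]
```

>>> {"api": "play_rows", "payload": {"commands": [[0.9,0.8,10,0,0,0],[0,0,10,0,0,0],[0,0,4,0,0,0],[0,0,0,0,0,0],[0,0,0,0,0,0]]}}

```text
time: 15.58
tool_pos: [0.5951, -0.1826, 0.1877]
tool_rot: [-0.0, 0.972, -0.233, -0.001]
contact_force: [-0.7, 0.5, -1.8]
gripper_width: 0.204
grasp_force: 60.2
```

>>> {"api": "play_rows", "payload": {"commands": [[0,0,2,0,0,0],[0,0,2,0,0,0],[0,0,2,0,0,0],[0,0,0,0,0,0],[0,0,0,0,0,0]]}}

```text
time: 16.0
tool_pos: [0.5956, -0.1828, 0.1829]
tool_rot: [-0.0, 0.972, -0.233, -0.0]
contact_force: [-0.7, -0.5, -1.0]
gripper_width: 0.203
grasp_force: 60.2
```

>>> {"api": "play_rows", "payload": {"commands": [[0,0,1,0,0,0],[0,0,1,0,0,0],[0,0,1,0,0,0],[0,0,0,0,0,0],[0,0,0,0,0,0]]}}

```text
time: 16.42
tool_pos: [0.5955, -0.1827, 0.1798]
tool_rot: [-0.0, 0.972, -0.233, -0.0]
contact_force: [-0.4, -0.3, 0.7]
gripper_width: 0.201
grasp_force: 60.2
```

>>> {"api": "play_rows", "payload": {"commands": [[-0.4,-0.8,0,0,0,0],[0,0,1,0,0,0],[0,0,1,0,0,0],[0,0,0,0,0,0],[0,0,0,0,0,0]]}}

```text
time: 16.83
tool_pos: [0.5956, -0.1818, 0.1777]
tool_rot: [-0.0, 0.972, -0.233, -0.0]
contact_force: [-0.2, 0.3, -1.8]
gripper_width: 0.201
grasp_force: 60.2
```

>>> {"api": "play_rows", "payload": {"commands": [[0,0,1,0,0,0],[0,0,1,0,0,0],[0,0,1,0,0,0],[0,0,0,0,0,0],[0,0,0,0,0,0]]}}

```text
time: 17.25
tool_pos: [0.5956, -0.1818, 0.1748]
tool_rot: [-0.0, 0.972, -0.233, -0.0]
contact_force: [-0.1, 0.4, -0.7]
gripper_width: 0.205
grasp_force: 60.2
```

>>> {"api": "play_rows", "payload": {"commands": [[0,0,2,0,0,0],[0,0,2,0,0,0],[0,0,2,0,0,0],[0,0,2,0,0,0],[0,0,0,0,0,0]]}}

```text
time: 17.67
tool_pos: [0.5954, -0.1818, 0.1661]
tool_rot: [-0.0, 0.972, -0.233, -0.0]
contact_force: [-0.3, 0.1, -1.7]
gripper_width: 0.201
grasp_force: 60.2
```

>>> {"api": "play_rows", "payload": {"commands": [[0,0,3,0,0,0],[0,0,3,0,0,0],[0,0,3,0,0,0],[0,0,3,0,0,0],[0,0,0,0,0,0]]}}

```text
time: 18.08
tool_pos: [0.5952, -0.1817, 0.1538]
tool_rot: [-0.0, 0.972, -0.233, -0.001]
contact_force: [0.2, 0.2, -1.1]
gripper_width: 0.199
grasp_force: 60.2
```

>>> {"api": "play_rows", "payload": {"commands": [[0,0,4,0,0,0],[0,0,3,0,0,0],[0,0,3,0,0,0],[0,0,2,0,0,0],[0,0,0,0,0,0]]}}

```text
time: 18.5
tool_pos: [0.5953, -0.1817, 0.1421]
tool_rot: [-0.0, 0.972, -0.233, -0.001]
contact_force: [-0.0, 0.2, -1.4]
gripper_width: 0.204
grasp_force: 60.2
```

>>> {"api": "play_rows", "payload": {"commands": [[0,0,0,0,0,0],[0,0,0,0,0,0],[0,0,0,0,0,0],[0,0,0,0,0,0]]}}

```text
time: 18.83
tool_pos: [0.5957, -0.1819, 0.1431]
tool_rot: [0.0, 0.972, -0.233, 0.0]
contact_force: [-0.8, 0.3, -0.7]
gripper_width: 0.202
grasp_force: 60.2
```

```bash
python3 m5.py | grep "#" ; python3 -c "
from h import *;s=manip.state();print(s['contact_force'],s['ft_torque'],s['grasp_force'],s['tool_rot'])"
```

```text
# slot px [331.18965517 169.09169279] [319.88362541 263.74361081] tri (array([ 0.59824192, -0.18277161,  0.08873255]), np.float64(0.0023772194030957225))
# on .09 [ 0.598368   -0.18178378  0.09      ] [ 0.59671468 -0.18683266  0.09      ]
# 18.8333 [ 0.59572711 -0.18189317  0.14314201] -26.942392919148134 [ 2.87992922e-04 -1.20026434e-04 -9.99999951e-01]
# scene yellow [332.2 170.4] [331 170   3   2   5] pred 331.71554312405885 168.77967747180253
# side yellow [320.1025641 264.1025641] [313 262  16   5  39] pred 320.17535229196045 262.0723236628805
# yellow tri (array([ 0.5971738 , -0.18370498,  0.08703405]), np.float64(0.001499710223414509)) in tool [ 2.1  1.  56.1]
[ 0.08125754 -0.32307519 -1.28659928] [-0.01372182 -0.00013686 -0.05656948] 60.23832321166992 [ 3.32373007e-05  9.72491989e-01 -2.32936265e-01  1.61374757e-04]
```

>>> {"api": "play_rows", "payload": {"commands": [[0,0,0,0,0,0],[0,0,0,0,0,0],[0,0,0,0,0,0],[0,0,0,0,0,0],[0,0,0,0,0,0]]}}

```text
time: 19.35
tool_pos: [0.5957, -0.1819, 0.1429]
tool_rot: [0.0, 0.972, -0.233, 0.0]
contact_force: [-0.2, -0.3, -2.1]
gripper_width: 0.204
grasp_force: 60.2
```

```bash
python3 -c "
from h import *;s=manip.state();print(s['tool_pos'],s['joint_vel']);print(manip.job_done())"
```

```text
[ 0.5956544  -0.18185951  0.14292918] [-0.00034091 -0.00162235  0.00030023  0.00016898  0.00073732  0.00041258]
the job is handed in; nothing more can be done
None
```

I handed the job in at about 19 s, with no verdict returned: both pads were pressed to their stops, black then white, and the probe is held still and upright in the chamber slot with its yellow line within about 2 mm of the lid's top face.

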